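# Wedge the spring clip off the pivot pin

### The job

Take the wedge, the tool with the square-edged head, out of the stand and slide its edge down between the bow of the spring clip and the pin. Ease the clip with it off the pin, bow first, until it is well clear of the pin, then put the wedge back in the opening of the stand it came from.

Things in the scene. Friction and masses are not known exactly. Their poses are not given: they have to be found in the camera images.
- wedge_grip (a point): Steel wedge, edge down in the stand. Point: middle of its square-edged grip, 24 (x) x 34 (y), 40 tall, 86 mm above the edge. Below the grip a collar 52 (x) x 46 (y), 6 thick, its underside 26 mm below the point; then a blade 60 long, 16 wide along y, 28 thick along x for 10 mm, then tapering evenly on both faces to a 4 mm edge. z up; a half turn about z makes no difference. 0.35 kg. Fingers closing along x keep it from swinging when it pulls.
- clip: Flat U of dark spring strip 14 mm tall, 70 x 43, round the pin. Origin: underside, on the axis of its seat (= pin axis at the start). Mouth at +x; bow at -x, inner face 33 mm from the origin: the window between bow and pin is 20 mm long (x), 35 wide (y; 20 between the bumps by the pin). Drawn at the bow to its -x with 5-10 N, the arms spread 3 mm each; it is free after 22 mm. z up.
- pin_top (a point): Middle of the top of the upright pin, 26 mm diameter, 24 mm tall, on a fixed metal block 150 x 110 x 30 mm: 54 mm above the work surface. Axes as the clip's at the start. Under the clip's window a slot 28 mm wide (y) goes right through the block, from 16 to 84 mm on the -x side of the pin axis, so the wedge can go down below the clip and travel along it.
- stand: Fixed steel stand, flat top 90 (x) x 200 (y) mm, 72 mm above the work surface; origin: centre of its underside. Two openings, 38 (x) x 30 mm (y), centred at y = +50 and -50 mm. The wedge hangs in one, its collar on the top, the grip's middle 98 mm above the work surface, its x along the stand's x; a drift with round head and shank hangs in the other.
Mind the look-alikes: they are no part of the job. Of the things shaped like the clip, the dark steel one is meant.

How it is judged (in metres and radians):
On the way, in this order (a step that is already met when the one before it is completed fails the run):
1. the wedge's edge is down inside the clip's window, between bow and pin, 4 mm or more below the clip's upper edge (z of wedge_grip in the frame of clip below 0.096 m and x of wedge_grip in the frame of clip between -0.04 and -0.008 m and y of wedge_grip in the frame of clip between -0.018 and 0.018 m), for 0.1 s.
2. the clip is off the pin: its seat more than 24 mm from the pin's axis (horizontal distance between clip and pin_top above 0.024 m), for 0.2 s.
At the end, for the whole second after the job is handed in: The clip lies still, off the pin (the axis of its seat more than 24 mm from the pin's axis), and the wedge hangs upright (within 10 degrees) in the opening it came from (within 15 mm of where it started), released (horizontal distance between clip and pin_top above 0.024 m and linear speed of clip below 0.02 m/s and distance of wedge_grip from where it was at the start of the episode below 0.015 m and angle between wedge_grip's own z axis and vertical below 0.17 rad); the robot touches nothing.
It also fails if it takes over 53 s, if anything falls off the work surface, if the arm or the gripper's body presses on something with over 40 N, if the wrist force passes 120 N, or if a joint passes its speed limit or range.

### The arm

A 6-joint arm with a two-finger parallel gripper is mounted at the origin on the work surface. World frame = base frame: x ahead of the robot, y to its left, z up, the work surface at z = 0. Lengths are in mm, angles in rad, forces in N, time in s.
With the tool pointing down it reaches from about 275 to 1000 mm from the base axis. Payload 8.4 kg.
Tool frame: the origin (TCP) lies midway between the tips of the shut fingers; the grasp point (between the pads) lies 19 mm behind it; z points along the fingers, y is the line along which they close (so a half turn about z gives the same grasp; the last joint's range is limited). The gripper opens to 85 mm and grips with 20 to 120 N. Pads are 22 mm wide; open, the fingers measure 114 mm over their backs; the gripper's body (76 mm by 85 mm) begins 54 mm behind the grasp point. The pads swing forward as they close: fully open they stand 13 mm farther back than shut.
Start: joints at [1.26, 0.353, 1.633, -0, 1.155, -0.002], TCP at [189.946, 595.44, 231.281] pointing down, gripper open.
Joint ranges: [-2.63, 2.63], [-0.92, 2.1], [0.06, 2.66], [-1.3, 4.44], [0, 2.69], [-3.02, 3.02]. Speed limits (rad/s): [2.22, 2.22, 2.79, 3.14, 3.14, 3.14].

### API

Orientations are given as [roll, pitch, yaw] about the fixed x, y, z axes, in that order (R = Rz(yaw) Ry(pitch) Rx(roll)).
In Python, from rig import monitor, imaging, r gives the robot as it stands.
- The arm moves only by the tool drive_tool, never from a script. Its argument "plan" is a list of rows, each an object of numbers: "x", "y", "z": the shift along the tool's x, y, z in units of 50 mm (1.0 is 50 mm); "ax", "ay", "az": the turn, a rotation vector about the tool's x, y, z in units of 6 degrees (1.0 is 6 degrees); "hand": the finger opening in mm, from 0 to 85.4. In form: [{"x": .., "y": .., "z": .., "ax": .., "ay": .., "az": .., "hand": ..}, ...]. A call has 1 to 8 rows; each row is the pose to reach, as a shift and turn from the pose commanded when the call began, along the tool's axes at that moment; what a row does not reach only later rows make up. A row lasts 1/10 s, in which the tool goes at most 50 mm and 8.59 degrees, less where a joint would pass 70% of its speed; a pose out of reach is approached as far as the arm can. A call with a gripper value outside its range is refused whole. The fingers move at their own pace and stop on an object; "grip_force" is the grip in N (left out, the last holds). Time passes only in rows, so rows that repeat a pose let the fingers close. It gives the time, the measured TCP pose, the force, the opening and the grip force at its end, in the units of the state.
- monitor.sense(): the state, without advancing time (a new reading comes with each control period).
- imaging.grab_frame(name): name is "scene" or "top"; returns the picture (384x512x3 uint8, red, green, blue); there is no depth.
- imaging.camera_info(name): a dict with "mtx" (3x3 intrinsics, pixels), "R" (3x3) and "t" (3): a world point X has camera coordinates R X + t. Camera axes: x right, y down, z forward; pixel columns grow to the right and rows downward; lengths in mm; the calibration is good to about 2 mm. A picture is of the moment at which its call begins. camera_info takes no time and is no camera call.
- r.sign_off(): hands the job in; it is judged then, once.
The state is a dict: "clock": time; "qpos": joint angles; "qvel": joint speeds; "joint_efforts": joint torques, N m; "eef_pos": TCP position; "tcp_rot": TCP orientation; "contact_force": force on the tool from outside, world axes, zero at the start; "wrist_torque": the same for the moment, N m; "opening": opening from 0.0 (shut) to 1.0 (fully open); "grasp_force": force on a finger pad.
Only numpy, scipy, OpenCV 4.12 (cv2) and the standard library are available. Lean on these libraries where they do the work, as an engineer would, in place of code of your own. Each camera call takes 0.05 s, during which the arm holds its last target. There are 200 camera calls.

## Working session

There is one attempt and no reset: what is moved stays moved. The work goes in short steps, Python scripts to look and compute and a tool call to move; the robot and the scene stay as the last step left them, time stands still between calls to the robot, and variables do not carry over. Pictures are saved under pics/ and viewed, at most 10 in all, crops included, and the job is handed in when it is done.

Besides the shell and the picture viewer there is one more tool, called after "Call:" by a JSON object that holds its "name" and its "arguments". drive_tool: Moves the arm, as the interface text tells. Its arguments: {"type":"object","properties":{"plan":{"type":"array","items":{"type":"object","properties":{"x":{"type":"number"},"y":{"type":"number"},"z":{"type":"number"},"ax":{"type":"number"},"ay":{"type":"number"},"az":{"type":"number"},"hand":{"type":"number"}}}},"grip_force":{"type":"number"}},"required":["plan"]}

```bash
mkdir -p pics
python3 - <<'E'
from rig import monitor, imaging, r
import cv2, numpy as np
for n in("scene","top"):
    im=imaging.grab_frame(n); cv2.imwrite(f"pics/{n}0.png",im[:,:,::-1]); c=imaging.camera_info(n); print(n,np.round(c["mtx"],1).tolist(),np.round(c["R"],3).tolist(),np.round(c["t"],1).tolist())
a=[cv2.imread(f"pics/{n}0.png") for n in("scene","top")]
s=monitor.sense();print(s)
E
```

```text
scene [[392.7, 0.0, 256.5], [0.0, 392.7, 184.1], [0.0, 0.0, 1.0]] [[-0.21, 0.978, 0.003], [0.683, 0.148, -0.715], [-0.7, -0.148, -0.699]] [57.8, -252.0, 1302.7]
top [[372.4, 0.0, 255.4], [0.0, 372.4, 197.9], [0.0, 0.0, 1.0]] [[0.012, -1.0, -0.009], [-0.982, -0.01, -0.19], [0.189, 0.011, -0.982]] [19.9, 474.3, 773.0]
{'clock': 0.1, 'qpos': array([ 1.25960367e+00,  3.53610860e-01,  1.63403803e+00,  4.82046193e-05,
        1.15521148e+00, -2.39381441e-03]), 'qvel': array([ 0.00044541, -0.00227896, -0.00153221, -0.00053505,  0.0011327 ,
       -0.00013161]), 'joint_efforts': array([ 2.55813939e-03, -6.06361985e+01, -3.42821431e+01,  1.74578454e-04,
        4.00840989e-03,  2.57359778e-05]), 'eef_pos': array([189.799757  , 595.04261573, 230.62608883]), 'tcp_rot': array([-3.14032504e+00, -4.71113058e-05,  2.83277430e+00]), 'contact_force': array([0.30710812, 0.04825102, 0.02288072]), 'wrist_torque': array([-0.01631309,  0.02996892, -0.00384869]), 'grasp_force': 0.0, 'opening': 1.0012670165808477}
```

View pics/top0.png

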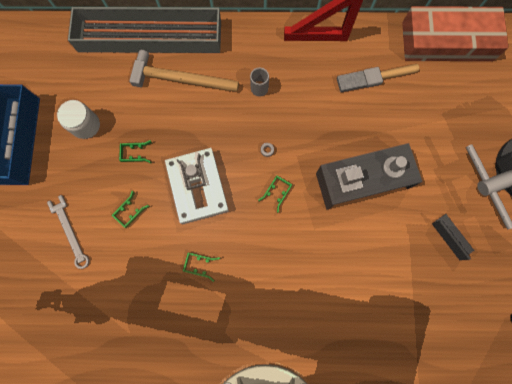

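View pics/scene0.png

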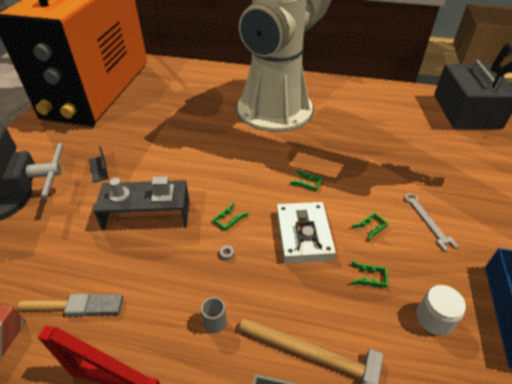

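Top view: the square head, the wedge, is at about (352,177) in the stand, and the round-headed drift is at (397,163). The white block is at (197,185), with the dark clip round the pin at (193,172) and the slot below it at (200,198). Look-alikes for the clip are the green ones at (135,152), (130,210), (277,192) and (203,264). For the wedge they are the drift at (397,163) and the brush or file at (360,78). I choose the dark clip and the square head, and check both in one crop.

Run:
```python
import cv2, numpy as np
t=cv2.imread("pics/top0.png"); s=cv2.imread("pics/scene0.png")
def c(im,x,y,w,h): return cv2.resize(im[y:y+h,x:x+w],(400,300),interpolation=cv2.INTER_CUBIC)
cv2.imwrite("pics/crop1.png",np.vstack([np.hstack([c(t,150,140,100,75),c(t,310,135,120,90)]),np.hstack([c(s,260,190,100,75),c(s,85,160,120,90)])]))
```

```text
(no output)
```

View pics/crop1.png

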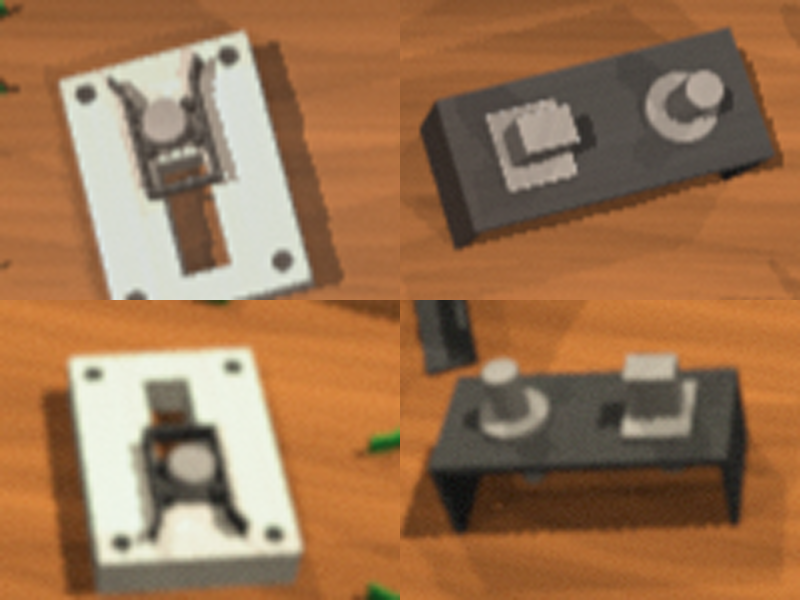

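The top crop shows the dark clip with its bow down-image over the slot at about (195,186) and its mouth up-image. The pin top is at (191,170), and the square wedge grip top is at (355,173) on its collar. The choice is confirmed, so I measure next.

```bash
cat > h.py <<'E'
import cv2, numpy as np
from rig import monitor, imaging, r
def ray(n,p):
    c=imaging.camera_info(n);R=np.array(c["R"]);t=np.array(c["t"])
    d=R.T@np.linalg.inv(c["mtx"])@np.array([p[0],p[1],1.]);return -R.T@t,d/np.linalg.norm(d)
def plane(n,p,z):
    o,d=ray(n,p);return o+d*(z-o[2])/d[2]
def tri(a,b):
    (o1,d1),(o2,d2)=ray("top",a),ray("scene",b)
    s=np.linalg.lstsq(np.c_[d1,-d2],o2-o1,rcond=None)[0];p,q=o1+s[0]*d1,o2+s[1]*d2
    return (p+q)/2,np.linalg.norm(p-q)
def pix(n,X):
    c=imaging.camera_info(n);v=np.array(c["mtx"])@(np.array(c["R"])@X+c["t"]);return v[:2]/v[2]
def rect(n,mask,z):
    P=np.array([plane(n,p,z)[:2] for p in cv2.findNonZero(mask)[:,0]],np.float32)
    return cv2.minAreaRect(P)
def big(m,seed):
    k,l,st,ce=cv2.connectedComponentsWithStats(m)
    i=min((j for j in range(1,k) if st[j,4]>25),key=lambda j:np.hypot(*(ce[j]-seed)));return (l==i).astype(np.uint8)
E
python3 - <<'E'
from h import *
np.set_printoptions(precision=1,suppress=True)
for n,bs,ps,gs,ss in(("top",(197,185),(191,170),(355,173),(370,177)),("scene",(306,232),(308,231),(160,180),(142,200))):
    im=cv2.imread(f"pics/{n}0.png");hsv=cv2.cvtColor(im,cv2.COLOR_BGR2HSV);H,S,V=cv2.split(hsv)
    w=((S<50)&(V>190)).astype(np.uint8)
    m=big(w,bs);print(n,"block",rect(n,m,30),m.sum())
    g=((S<60)&(V>110)).astype(np.uint8)
    for nm,sd,z in(("pin",ps,54),("grip",gs,118)):
        y,x=np.array(sd[::-1]);sub=V[y-10:y+11,x-14:x+15];print(nm);
        if n=="top": print(sub[::2,::2])
    dk=((S<110)&(V<95)).astype(np.uint8);dk=cv2.morphologyEx(dk,cv2.MORPH_CLOSE,np.ones((5,5)))
    m=big(dk,ss);print("stand",m.sum(),cv2.boundingRect(m))
print("pin tri",tri((191.2,170),(308,230.75)),plane("top",(191.2,170),54),plane("scene",(308,230.75),54))
print("grip tri",tri((354.7,173.4),(160,180.1)),plane("top",(354.7,173.4),118),plane("scene",(160,180.1),118))
C=[plane("top",p,72)[:2] for p in((321.4,165.6),(332.5,205.5),(422.5,183),(409,143.4))];C=np.array(C);print("stand",C,C.mean(0),[np.linalg.norm(C[i]-C[i-1]) for i in range(4)],np.degrees(np.arctan2(*(C[0]-C[3]+C[1]-C[2])[::-1])))
C=[plane("scene",p,72)[:2] for p in((85+70/3.333,160+72/3.333),(85+338/3.333,160+70/3.333),(85+342/3.333,160+165/3.333),(85+33/3.333,160+165/3.333))];C=np.array(C);print("stand",C,C.mean(0),[np.linalg.norm(C[i]-C[i-1]) for i in range(4)],np.degrees(np.arctan2(*(C[1]-C[0]+C[2]-C[3])[::-1])))
E
```

```text
top block ((507.51275634765625, 161.38780212402344), (149.02880859375, 109.31879425048828), 16.196237564086914) 2048
pin
[[110 170 177 219 219 220 221 220 222 217 135  95 163 198 221]
 [181  95 130 147 212 219 217 222 219 217 157  91 162 177 222]
 [218 182 101 133 144 214 201 193 207 166 131  96 161 190 222]
 [217 208 102 100 128 179 173 171 174 110  75  93 158 171 222]
 [220 218 139  84 112 175 175 174 172 169  94 101 112 162 220]
 [221 217 182  75 125 180 177 177 174 175  95 110  92 162 190]
 [220 216 205  97 122 185 183 182 180 159  77 102  95 160 171]
 [220 220 207 106  94 145 180 178 152  86  77  91  88 141 166]
 [221 221 209 141  82  88  91  94  88 103 149  94 103 104 163]
 [220 221 217 185  80  75  97 143 194 164 174 129 176  92 161]
 [221 221 221 205  97 122 140 148 114 101  94  91 176 100 161]]
grip
[[ 76  77  85  83  85  82  81  85  83  87  84  83  84  82  84]
 [ 76  73  74  80  86 121 154 159  86  91  83  83  87  82  86]
 [ 86 111 142 147 158 166 161 180 156 175  94  85  84  83  85]
 [165 156 147 172 167 180 174 171 177 175 116  82  68  84  83]
 [160 132 172 180 176 177 17
[... 202 characters left out ...]
 143 127  53  54  85]
 [137  89  91 123 180 172 135 128  85  72  58  48  57  75  85]
 [148  92  89  91  85  73  70  71 107 150 152  73  83  86  85]
 [161 110  85  69  86  89 138 157 171 174 174  83  86  87  85]]
stand 3226 (316, 144, 106, 65)Traceback (most recent call last):
  File "<stdin>", line 6, in <module>
  File "h.py", line 15, in rect
    P=np.array([plane(n,p,z)[:2] for p in cv2.findNonZero(mask)[:,0]],np.float32)
                ~~~~~^^^^^^^
  File "h.py", line 7, in plane
    o,d=ray(n,p);return o+d*(z-o[2])/d[2]
        ~~~^^^^^
  File "h.py", line 4, in ray
    c=imaging.camera_info(n);R=np.array(c["R"]);t=np.array(c["t"])
ValueError: time passes only in moves, steps and waits
```

```bash
sed -i 's/^from rig.*/from rig import monitor, imaging, r\nCAM={n:imaging.camera_info(n) for n in("top","scene")}/; s/imaging.camera_info(n);/CAM[n];/' h.py
python3 - <<'E'
from h import *
np.set_printoptions(precision=1,suppress=True)
im=cv2.imread("pics/scene0.png");H,S,V=cv2.split(cv2.cvtColor(im,cv2.COLOR_BGR2HSV))
m=big(((S<70)&(V>190)).astype(np.uint8),(306,232));print("block scene",rect("scene",m,30),m.sum())
print("pin tri",tri((191.2,170),(308,230.75)),plane("top",(191.2,170),54),plane("scene",(308,230.75),54))
print("grip tri",tri((354.7,173.4),(160,180.1)),plane("top",(354.7,173.4),118),plane("scene",(160,180.1),118))
C=[plane("top",p,72)[:2] for p in((321.4,165.6),(332.5,205.5),(422.5,183),(409,143.4))];C=np.array(C);print("stand",C.mean(0),[np.linalg.norm(C[i]-C[i-1]) for i in range(4)],np.degrees(np.arctan2(*(C[0]-C[3]+C[1]-C[2])[::-1])))
C=[plane("scene",p,72)[:2] for p in((85+70/3.333,160+72/3.333),(85+338/3.333,160+70/3.333),(85+342/3.333,160+165/3.333),(85+33/3.333,160+165/3.333))];C=np.array(C);print("stand",C.mean(0),[np.linalg.norm(C[i]-C[i-1]) for i in range(4)],np.degrees(np.arctan2(*(C[1]-C[0]+C[2]-C[3])[::-1])))
# grip top mask, top view
im=cv2.imread("pics/top0.png");H,S,V=cv2.split(cv2.cvtColor(im,cv2.COLOR_BGR2HSV))
m=((V>165)&(V<200)&(S<60)).astype(np.uint8);
m[:160]=0;m[:, :345]=0;m[:,368:]=0;m[183:]=0
m=cv2.morphologyEx(m,cv2.MORPH_OPEN,np.ones((3,3)));print("grip top",rect("top",m,118),m.sum(),cv2.boundingRect(m))
m=((V>165)&(V<190)&(S<60)).astype(np.uint8);m[:162]=0;m[178:]=0;m[:,:183]=0;m[:,200:]=0
m=cv2.morphologyEx(m,cv2.MORPH_OPEN,np.ones((3,3)));print("pin",rect("top",m,54))
E
```

```text
block scene ((508.90301513671875, 162.5801239013672), (151.18789672851562, 111.35163116455078), 16.370677947998047) 1710
pin tri (array([534.8, 170.2,  49.2]), np.float64(3.433731864809898)) [533.7 167.6  54. ] [538.3 171.9  54. ]
grip tri (array([ 512.8, -175. ,  114.2]), np.float64(3.566134326672169)) [ 512.4 -175.8  118. ] [ 516.5 -170.9  118. ]
stand [ 523.3 -223.8] [np.float64(198.54615960106818), np.float64(89.75371571459954), np.float64(199.51054748719105), np.float64(91.24526460350064)] 104.92244721349006
stand [ 527.9 -214.5] [np.float64(90.23482697092648), np.float64(193.3922055383798), np.float64(93.48821921844204), np.float64(208.05200761917826)] 102.55327936578587
grip top ((514.6556396484375, -173.3316192626953), (24.514102935791016, 31.120765686035156), 15.67760944366455) 167 (346, 166, 17, 14)
pin ((534.8804931640625, 169.18771362304688), (20.72612190246582, 19.93338966369629), 2.431412935256958)
```

```bash
cat >> h.py <<'E'
def go(x,y,z,yaw):
    "units for the move to TCP x,y,z with tool y axis at yaw (deg), tool down"
    from scipy.spatial.transform import Rotation as Ro
    s=monitor.sense();R0=Ro.from_euler("xyz",s["tcp_rot"]);R1=Ro.from_euler("xyz",[180,0,yaw+90],degrees=True)
    d=R0.inv().apply(np.array([x,y,z])-s["eef_pos"])/50;w=np.degrees((R0.inv()*R1).as_rotvec())/6
    print("t",s["clock"],"pos",s["eef_pos"].round(1),"yawY",round(np.degrees(s["tcp_rot"][2])-90,1),"F",s["contact_force"].round(1),"op",round(85.4*s["opening"],1));print("move",d.round(3),w.round(3))
E
python3 -c "
from h import *
go(513,-174,190,15)"
```

```text
t 0.1 pos [189.8 595.  230.6] yawY 72.3 F [0.3 0.  0. ] op 85.5
move [-10.833 -12.688   0.828] [-1.100e-02  6.000e-03  9.551e+00]
```

Call:
{"name": "drive_tool", "arguments": {"plan": [{"x": -10.8,"y": -12.7,"z": 0.8,"az": 9.55,"hand": 85},{"x": -10.8,"y": -12.7,"z": 0.8,"az": 9.55,"hand": 85},{"x": -10.8,"y": -12.7,"z": 0.8,"az": 9.55,"hand": 85},{"x": -10.8,"y": -12.7,"z": 0.8,"az": 9.55,"hand": 85},{"x": -10.8,"y": -12.7,"z": 0.8,"az": 9.55,"hand": 85},{"x": -10.8,"y": -12.7,"z": 0.8,"az": 9.55,"hand": 85},{"x": -10.8,"y": -12.7,"z": 0.8,"az": 9.55,"hand": 85},{"x": -10.8,"y": -12.7,"z": 0.8,"az": 9.55,"hand": 85}], "grip_force": 60}}

```text
invalid input
```

```bash
python3 -c "
from h import *
go(513,-174,190,15)"
```

```text
t 0.1 pos [189.8 595.  230.6] yawY 72.3 F [0.3 0.  0. ] op 85.5
move [-10.833 -12.688   0.828] [-1.100e-02  6.000e-03  9.551e+00]
```

Call:
{"name": "drive_tool", "arguments": {"plan": [{"x": -10.8,"y": -12.7,"z": 0.8,"ax": 0,"ay": 0,"az": 9.55,"hand": 85},{"x": -10.8,"y": -12.7,"z": 0.8,"ax": 0,"ay": 0,"az": 9.55,"hand": 85},{"x": -10.8,"y": -12.7,"z": 0.8,"ax": 0,"ay": 0,"az": 9.55,"hand": 85},{"x": -10.8,"y": -12.7,"z": 0.8,"ax": 0,"ay": 0,"az": 9.55,"hand": 85},{"x": -10.8,"y": -12.7,"z": 0.8,"ax": 0,"ay": 0,"az": 9.55,"hand": 85},{"x": -10.8,"y": -12.7,"z": 0.8,"ax": 0,"ay": 0,"az": 9.55,"hand": 85},{"x": -10.8,"y": -12.7,"z": 0.8,"ax": 0,"ay": 0,"az": 9.55,"hand": 85},{"x": -10.8,"y": -12.7,"z": 0.8,"ax": 0,"ay": 0,"az": 9.55,"hand": 85}], "grip_force": 60}}

```text
clock: 0.9
eef_pos: [344.2, 224.9, 212.0]
tcp_rot: [3.141, -0.0, 1.83]
contact_force: [1.0, 0.4, 0.3]
opening: 0.994
grasp_force: 0.0
```

```bash
python3 -c "
from h import *
go(513,-174,190,15)"
```

```text
t 0.9 pos [344.2 224.9 212. ] yawY 14.8 F [1.  0.4 0.3] op 84.9
move [-8.577  1.221  0.441] [ 0.002 -0.    -0.028]
```

Call:
{"name": "drive_tool", "arguments": {"plan": [{"x": -8.5,"y": 1.2,"z": 0.4,"ax": 0,"ay": 0,"az": 0,"hand": 85},{"x": -8.5,"y": 1.2,"z": 0.4,"ax": 0,"ay": 0,"az": 0,"hand": 85},{"x": -8.5,"y": 1.2,"z": 0.4,"ax": 0,"ay": 0,"az": 0,"hand": 85},{"x": -8.5,"y": 1.2,"z": 0.4,"ax": 0,"ay": 0,"az": 0,"hand": 85},{"x": -8.5,"y": 1.2,"z": 0.4,"ax": 0,"ay": 0,"az": 0,"hand": 85},{"x": -8.5,"y": 1.2,"z": 0.4,"ax": 0,"ay": 0,"az": 0,"hand": 85},{"x": -8.5,"y": 1.2,"z": 0.4,"ax": 0,"ay": 0,"az": 0,"hand": 85},{"x": -8.5,"y": 1.2,"z": 0.4,"ax": 0,"ay": 0,"az": 0,"hand": 85}]}}

```text
clock: 1.7
eef_pos: [500.7, -143.1, 193.2]
tcp_rot: [-3.142, -0.0, 1.832]
contact_force: [0.4, 0.9, -0.9]
opening: 0.997
grasp_force: 0.0
```

```bash
python3 -c "
from h import *
go(513,-174,84,15)"
```

```text
t 1.7 pos [ 500.7 -143.1  193.2] yawY 15.0 F [ 0.4  0.9 -0.9] op 85.2
move [-0.662  0.078  2.184] [-0.001 -0.002 -0.003]
```

Call:
{"name": "drive_tool", "arguments": {"plan": [{"x": -0.66,"y": 0.08,"z": 0,"ax": 0,"ay": 0,"az": 0,"hand": 85},{"x": -0.66,"y": 0.08,"z": 0,"ax": 0,"ay": 0,"az": 0,"hand": 85},{"x": -0.66,"y": 0.08,"z": 0.4,"ax": 0,"ay": 0,"az": 0,"hand": 85}]}}

```text
clock: 2.0
eef_pos: [514.2, -172.9, 174.8]
tcp_rot: [3.139, 0.002, 1.831]
contact_force: [0.0, 0.5, -0.2]
opening: 0.996
grasp_force: 0.0
```

Run:
```python
from h import *
t=imaging.grab_frame("top")[:,:,::-1]; s=imaging.grab_frame("scene")[:,:,::-1]
go(513,-174,83,15)
def c(im,x,y,w,h): return cv2.resize(im[y:y+h,x:x+w],(400,300),interpolation=cv2.INTER_CUBIC)
cv2.imwrite("pics/crop2.png",np.hstack([c(t,290,115,160,120),c(s,85,100,160,120)]))
```

```text
t 2.1 pos [ 510.9 -170.8  171.4] yawY 15.0 F [-0.7  0.9  0.6] op 85.1
move [-0.077  0.031  1.767] [-0.034 -0.025 -0.003]
```

View pics/crop2.png

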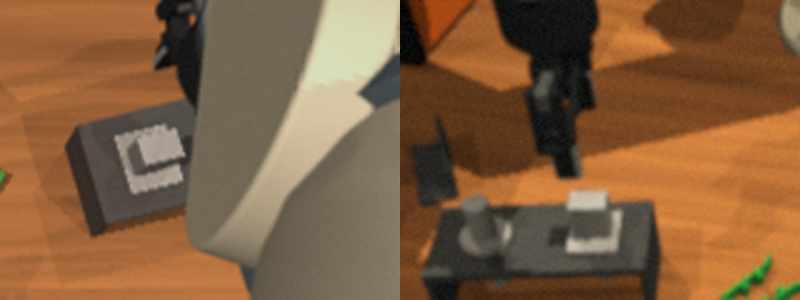

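Run:
```python
from h import *
for d in(-48,48):
    p=pix("scene",np.array([511+d*.966,-171+d*.259,185]));print((p-[85,100])*2.5+[400,0])
p=pix("scene",np.array([513,-174,118]));print((p-[85,100])*2.5+[400,0])
go(513,-174,83,15)
```

```text
[583.78045278 104.60061162]
[568.88684024 177.17233996]
[585.75936014 197.11783198]
t 2.1 pos [ 510.9 -170.8  171.4] yawY 15.0 F [-0.7  0.9  0.6] op 85.1
move [-0.077  0.031  1.767] [-0.034 -0.025 -0.003]
```

The crop shows the near fingertip at crop pixel (568,172), where it is predicted to be, and the grip top at (588,200). The calibration agrees to about 1 mm, so I go down.

Call:
{"name": "drive_tool", "arguments": {"plan": [{"x": -0.06,"y": 0.04,"z": 0.6,"ax": 0,"ay": 0,"az": 0,"hand": 85},{"x": -0.06,"y": 0.04,"z": 1.2,"ax": 0,"ay": 0,"az": 0,"hand": 85},{"x": -0.06,"y": 0.04,"z": 1.6,"ax": 0,"ay": 0,"az": 0,"hand": 85},{"x": -0.06,"y": 0.04,"z": 1.76,"ax": 0,"ay": 0,"az": 0,"hand": 85},{"x": -0.06,"y": 0.04,"z": 1.76,"ax": 0,"ay": 0,"az": 0,"hand": 85}]}}

```text
clock: 2.6
eef_pos: [514.9, -173.4, 85.1]
tcp_rot: [-3.14, -0.001, 1.833]
contact_force: [0.1, -0.0, 0.3]
opening: 0.993
grasp_force: 0.0
```

```bash
python3 -c "
from h import *
go(513,-174,83,15)"
```

```text
t 2.6 pos [ 514.9 -173.4   85.1] yawY 15.0 F [ 0.1 -0.   0.3] op 84.8
move [-0.002 -0.041  0.042] [-0.015 -0.01   0.008]
```

Good. Close the fingers.

Call:
{"name": "drive_tool", "arguments": {"plan": [{"x": 0,"y": -0.02,"z": 0,"ax": 0,"ay": 0,"az": 0,"hand": 60},{"x": 0,"y": -0.02,"z": 0,"ax": 0,"ay": 0,"az": 0,"hand": 40},{"x": 0,"y": -0.02,"z": 0,"ax": 0,"ay": 0,"az": 0,"hand": 30},{"x": 0,"y": -0.02,"z": 0,"ax": 0,"ay": 0,"az": 0,"hand": 15},{"x": 0,"y": -0.02,"z": 0,"ax": 0,"ay": 0,"az": 0,"hand": 15},{"x": 0,"y": -0.02,"z": 0,"ax": 0,"ay": 0,"az": 0,"hand": 15},{"x": 0,"y": -0.02,"z": 0,"ax": 0,"ay": 0,"az": 0,"hand": 15},{"x": 0,"y": -0.02,"z": 0,"ax": 0,"ay": 0,"az": 0,"hand": 15}], "grip_force": 70}}

```text
clock: 3.4
eef_pos: [515.1, -174.5, 86.3]
tcp_rot: [3.141, 0.001, 1.833]
contact_force: [-0.9, 0.7, 6.6]
opening: 0.269
grasp_force: 69.8
```

```bash
python3 -c "
from h import *
go(513,-174,83,15)"
```

```text
t 3.4 pos [ 515.1 -174.5   86.3] yawY 15.0 F [-0.9  0.7  6.6] op 23.0
move [ 0.022 -0.038  0.066] [0.01  0.006 0.   ]
```

Call:
{"name": "drive_tool", "arguments": {"plan": [{"x": 0,"y": 0,"z": -0.4,"ax": 0,"ay": 0,"az": 0,"hand": 15},{"x": 0,"y": 0,"z": -1.0,"ax": 0,"ay": 0,"az": 0,"hand": 15},{"x": 0,"y": 0,"z": -1.6,"ax": 0,"ay": 0,"az": 0,"hand": 15},{"x": 0,"y": 0,"z": -2.0,"ax": 0,"ay": 0,"az": 0,"hand": 15},{"x": 0,"y": 0,"z": -2.0,"ax": 0,"ay": 0,"az": 0,"hand": 15}]}}

```text
clock: 3.9
eef_pos: [516.0, -174.9, 187.9]
tcp_rot: [3.138, 0.002, 1.833]
contact_force: [-0.4, -0.1, -3.9]
opening: 0.271
grasp_force: 69.8
```

```bash
python3 -c "
from h import *
go(513,163,175,16)"
```

```text
t 3.9 pos [ 516.  -174.9  187.9] yawY 15.0 F [-0.4 -0.1 -3.9] op 23.1
move [6.543 1.691 0.248] [ 0.035  0.024 -0.166]
```

Call:
{"name": "drive_tool", "arguments": {"plan": [{"x": 0.7,"y": 0.18,"z": 0,"ax": 0,"ay": 0,"az": -0.17,"hand": 15},{"x": 1.5,"y": 0.39,"z": 0,"ax": 0,"ay": 0,"az": -0.17,"hand": 15},{"x": 2.4,"y": 0.62,"z": 0,"ax": 0,"ay": 0,"az": -0.17,"hand": 15},{"x": 3.3,"y": 0.85,"z": 0,"ax": 0,"ay": 0,"az": -0.17,"hand": 15},{"x": 4.2,"y": 1.09,"z": 0,"ax": 0,"ay": 0,"az": -0.17,"hand": 15},{"x": 5.1,"y": 1.32,"z": 0.1,"ax": 0,"ay": 0,"az": -0.17,"hand": 15},{"x": 5.9,"y": 1.53,"z": 0.2,"ax": 0,"ay": 0,"az": -0.17,"hand": 15},{"x": 6.54,"y": 1.69,"z": 0.25,"ax": 0,"ay": 0,"az": -0.17,"hand": 15}]}}

```text
clock: 4.7
eef_pos: [510.1, 165.4, 170.9]
tcp_rot: [-3.139, -0.0, 1.851]
contact_force: [0.7, -0.2, -2.8]
opening: 0.272
grasp_force: 69.6
```

Call:
{"name": "drive_tool", "arguments": {"plan": [{"x": 0,"y": 0,"z": 0,"ax": 0,"ay": 0,"az": 0,"hand": 15},{"x": 0,"y": 0,"z": 0,"ax": 0,"ay": 0,"az": 0,"hand": 15},{"x": 0,"y": 0,"z": 0,"ax": 0,"ay": 0,"az": 0,"hand": 15}]}}

```text
clock: 5.0
eef_pos: [510.9, 162.5, 172.0]
tcp_rot: [-3.14, 0.0, 1.85]
contact_force: [0.6, -0.8, -3.3]
opening: 0.271
grasp_force: 69.4
```

Run:
```python
from h import *
t=imaging.grab_frame("top")[:,:,::-1]; s=imaging.grab_frame("scene")[:,:,::-1]
cv2.imwrite("pics/t3.png",t);cv2.imwrite("pics/s3.png",s)
go(513,163,126,16)
def c(im,x,y,w,h): return cv2.resize(im[y:y+h,x:x+w],(400,300),interpolation=cv2.INTER_CUBIC)
cv2.imwrite("pics/crop3.png",np.hstack([c(t,120,100,160,120),c(s,250,160,120,90)]))
```

```text
t 5.1 pos [511.4 162.2 172.6] yawY 16.0 F [ 0.1 -0.4 -2.3] op 23.3
move [0.006 0.036 0.932] [-0.007  0.002 -0.008]
```

View pics/crop3.png

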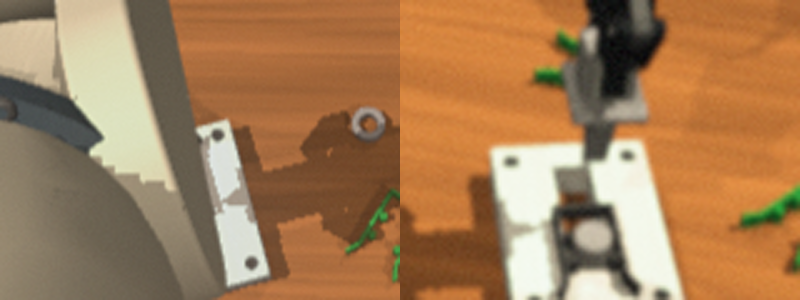

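Run:
```python
from h import *
f=lambda X:((pix("scene",np.array(X,float))-[250,160])*3.3333+[400,0]).round(1)
s=monitor.sense();p=s["eef_pos"];print(p)
th=np.radians(16);ex=np.array([np.cos(th),np.sin(th)]);ey=np.array([-ex[1],ex[0]])
for o in(-8,8):
  q=p[:2]+o*ey;print("edge",f([*q,p[2]-74.3]))
pin=np.array([535,169.5])
print("pin",f([*pin,54]))
for x,y in((-33,17),(-33,-17),(-37,21.5),(-37,-21.5)):
  print("bow top",x,y,f([*(pin+x*ex+y*ey),44]))
for x,y in((-84,14),(-84,-14)): print("slot end",f([*(pin+x*ex+y*ey),30]))
im=cv2.imread("pics/s3.png");cv2.imwrite("pics/crop4.png",cv2.resize(im[190:250,285:345],(600,600),interpolation=cv2.INTER_CUBIC))
```

```text
[511.35928899 162.24655755 172.58043604]
edge [577.7 159.3]
edge [602.  158.1]
pin [590.3 231.5]
bow top -33 17 [605.8 201.9]
bow top -33 -17 [556.6 204.4]
bow top -37 21.5 [611.3 197.1]
bow top -37 -21.5 [549.2 200.2]
slot end [587.8 160.7]
slot end [549.2 162.6]
```

View pics/crop4.png

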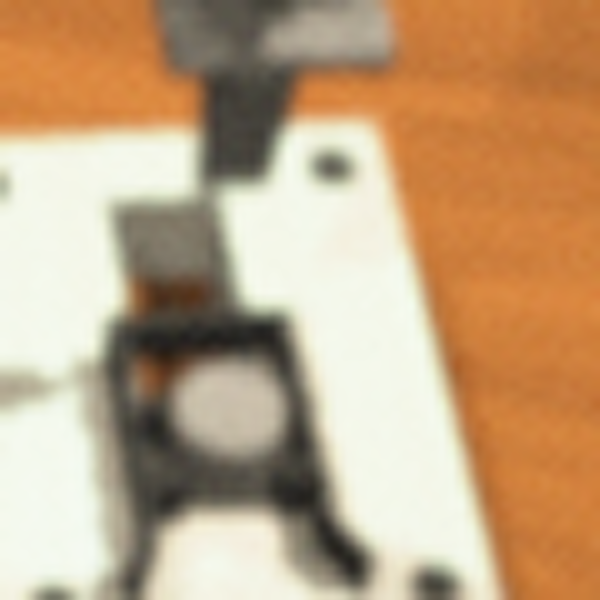

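The edge is at crop pixel (237,178), about 4 mm on the bow side of the window, relative to the clip seen in the same image (bow corners at (110,318) and (295,318), pin at (228,410)). I correct the target and go down to just above the clip.

```bash
python3 -c "
from h import *
go(513.5,161.7,124,16)"
```

```text
t 5.1 pos [511.4 162.2 172.6] yawY 16.0 F [ 0.1 -0.4 -2.3] op 23.3
move [-0.022  0.039  0.972] [-0.007  0.002 -0.008]
```

Call:
{"name": "drive_tool", "arguments": {"plan": [{"x": -0.02,"y": 0.04,"z": 0.3,"ax": 0,"ay": 0,"az": 0,"hand": 15},{"x": -0.02,"y": 0.04,"z": 0.65,"ax": 0,"ay": 0,"az": 0,"hand": 15},{"x": -0.02,"y": 0.04,"z": 0.9,"ax": 0,"ay": 0,"az": 0,"hand": 15},{"x": -0.02,"y": 0.04,"z": 0.97,"ax": 0,"ay": 0,"az": 0,"hand": 15},{"x": -0.02,"y": 0.04,"z": 0.97,"ax": 0,"ay": 0,"az": 0,"hand": 15},{"x": -0.02,"y": 0.04,"z": 0.97,"ax": 0,"ay": 0,"az": 0,"hand": 15}]}}

```text
clock: 5.7
eef_pos: [514.2, 162.9, 125.0]
tcp_rot: [3.141, -0.0, 1.85]
contact_force: [0.8, 0.5, -3.5]
opening: 0.269
grasp_force: 69.5
```

Run:
```python
from h import *
s=imaging.grab_frame("scene")[:,:,::-1];cv2.imwrite("pics/s5.png",s)
go(513.5,161.7,98,16)
p=monitor.sense()["eef_pos"]
th=np.radians(16);ex=np.array([np.cos(th),np.sin(th)]);ey=np.array([-ex[1],ex[0]])
f=lambda X:((pix("scene",np.array(X,float))-[285,190])*10).round()
for o in(-8,8): print("edge",f([*(p[:2]+o*ey),p[2]-74.3]))
a=cv2.imread("pics/s3.png")
c=lambda im:cv2.resize(im[190:250,285:345],(400,400),interpolation=cv2.INTER_CUBIC)
cv2.imwrite("pics/crop5.png",np.hstack([c(a),c(s)]))
```

```text
t 5.75 pos [514.3 163.  125.2] yawY 16.0 F [-1.   0.5 -3.1] op 22.9
move [-0.021 -0.023  0.544] [ 0.011 -0.     0.003]
edge [167. 330.]
edge [237. 326.]
```

View pics/crop5.png

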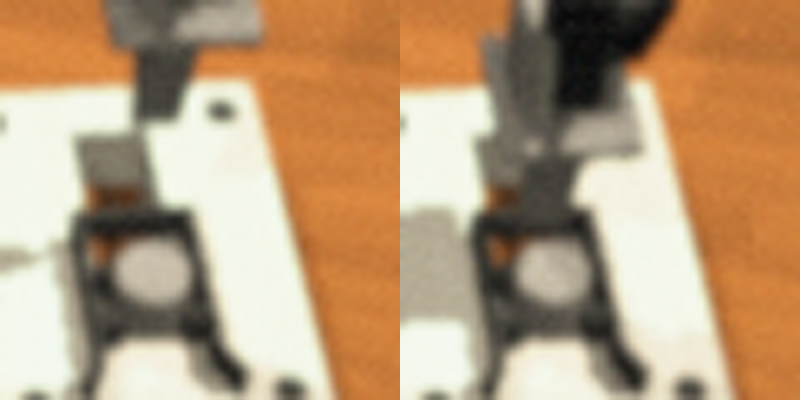

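The edge is at panel pixel (547,225), just on the bow side of the window's middle and about 1 mm off to +y. I go down slowly to 2 mm over the clip, then in.

Call:
{"name": "drive_tool", "arguments": {"plan": [{"x": -0.04,"y": 0.01,"z": 0.1,"ax": 0,"ay": 0,"az": 0,"hand": 15},{"x": -0.04,"y": 0.01,"z": 0.17,"ax": 0,"ay": 0,"az": 0,"hand": 15},{"x": -0.04,"y": 0.01,"z": 0.24,"ax": 0,"ay": 0,"az": 0,"hand": 15},{"x": -0.04,"y": 0.01,"z": 0.28,"ax": 0,"ay": 0,"az": 0,"hand": 15},{"x": -0.04,"y": 0.01,"z": 0.28,"ax": 0,"ay": 0,"az": 0,"hand": 15}]}}

```text
clock: 6.25
eef_pos: [514.5, 161.1, 110.1]
tcp_rot: [-3.141, 0.0, 1.851]
contact_force: [-0.3, 0.4, -3.8]
opening: 0.272
grasp_force: 69.5
```

Call:
{"name": "drive_tool", "arguments": {"plan": [{"x": 0,"y": 0,"z": 0.06,"ax": 0,"ay": 0,"az": 0,"hand": 15},{"x": 0,"y": 0,"z": 0.12,"ax": 0,"ay": 0,"az": 0,"hand": 15},{"x": 0,"y": 0,"z": 0.18,"ax": 0,"ay": 0,"az": 0,"hand": 15},{"x": 0,"y": 0,"z": 0.23,"ax": 0,"ay": 0,"az": 0,"hand": 15},{"x": 0,"y": 0,"z": 0.23,"ax": 0,"ay": 0,"az": 0,"hand": 15}]}}

```text
clock: 6.75
eef_pos: [514.5, 161.1, 98.6]
tcp_rot: [-3.141, 0.0, 1.851]
contact_force: [-0.7, -0.5, -3.3]
opening: 0.265
grasp_force: 69.5
```

```bash
python3 -c "
from h import *
s=imaging.grab_frame('scene')[:,:,::-1];cv2.imwrite('pics/s6.png',s)
cv2.imwrite('pics/crop6.png',cv2.resize(s[180:250,275:345],(500,500),interpolation=cv2.INTER_CUBIC))
go(514.5-40*.961,161.1-40*.276,98,16)"
```

```text
t 6.8 pos [514.6 161.1  98.8] yawY 16.0 F [-0.4  0.3 -3.6] op 22.6
move [ 0.    -0.802  0.016] [-0.004  0.     0.005]
```

View pics/crop6.png

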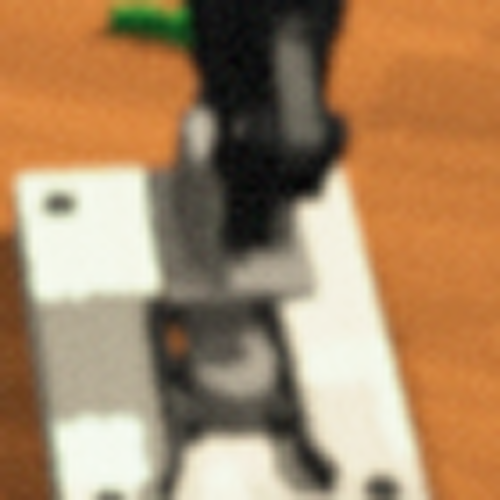

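The crop shows the blade down in the window, with the bow behind it and the pin top at (235,365) in front; no contact force. I now draw it along −x.

Call:
{"name": "drive_tool", "arguments": {"plan": [{"x": 0,"y": -0.05,"z": 0,"ax": 0,"ay": 0,"az": 0,"hand": 15},{"x": 0,"y": -0.1,"z": 0,"ax": 0,"ay": 0,"az": 0,"hand": 15},{"x": 0,"y": -0.15,"z": 0,"ax": 0,"ay": 0,"az": 0,"hand": 15},{"x": 0,"y": -0.2,"z": 0,"ax": 0,"ay": 0,"az": 0,"hand": 15},{"x": 0,"y": -0.25,"z": 0,"ax": 0,"ay": 0,"az": 0,"hand": 15},{"x": 0,"y": -0.3,"z": 0,"ax": 0,"ay": 0,"az": 0,"hand": 15},{"x": 0,"y": -0.35,"z": 0,"ax": 0,"ay": 0,"az": 0,"hand": 15},{"x": 0,"y": -0.4,"z": 0,"ax": 0,"ay": 0,"az": 0,"hand": 15}]}}

```text
clock: 7.6
eef_pos: [494.9, 155.5, 99.0]
tcp_rot: [-3.141, 0.0, 1.851]
contact_force: [1.0, 0.8, -2.5]
opening: 0.271
grasp_force: 69.7
```

Call:
{"name": "drive_tool", "arguments": {"plan": [{"x": 0,"y": -0.05,"z": 0,"ax": 0,"ay": 0,"az": 0,"hand": 15},{"x": 0,"y": -0.1,"z": 0,"ax": 0,"ay": 0,"az": 0,"hand": 15},{"x": 0,"y": -0.15,"z": 0,"ax": 0,"ay": 0,"az": 0,"hand": 15},{"x": 0,"y": -0.22,"z": 0,"ax": 0,"ay": 0,"az": 0,"hand": 15},{"x": 0,"y": -0.29,"z": 0,"ax": 0,"ay": 0,"az": 0,"hand": 15},{"x": 0,"y": -0.37,"z": 0,"ax": 0,"ay": 0,"az": 0,"hand": 15},{"x": 0,"y": -0.44,"z": 0,"ax": 0,"ay": 0,"az": 0,"hand": 15},{"x": 0,"y": -0.44,"z": 0,"ax": 0,"ay": 0,"az": 0,"hand": 15}]}}

```text
clock: 8.4
eef_pos: [473.7, 149.4, 99.0]
tcp_rot: [-3.141, -0.0, 1.851]
contact_force: [0.6, 0.0, -2.8]
opening: 0.275
grasp_force: 69.6
```

```bash
python3 -c "
from h import *
s=imaging.grab_frame('scene')[:,:,::-1];t=imaging.grab_frame('top')[:,:,::-1]
cv2.imwrite('pics/crop7.png',np.hstack([cv2.resize(s[180:260,265:345],(400,400),interpolation=cv2.INTER_CUBIC),cv2.resize(t[120:240,140:260],(400,400))]))
go(515.1,-174.5,175,15)"
```

```text
t 8.5 pos [474.4 149.6  99. ] yawY 16.0 F [-0.5 -1.2 -4.2] op 23.0
move [-6.454 -1.006 -1.519] [ 0.    -0.     0.171]
```

View pics/crop7.png

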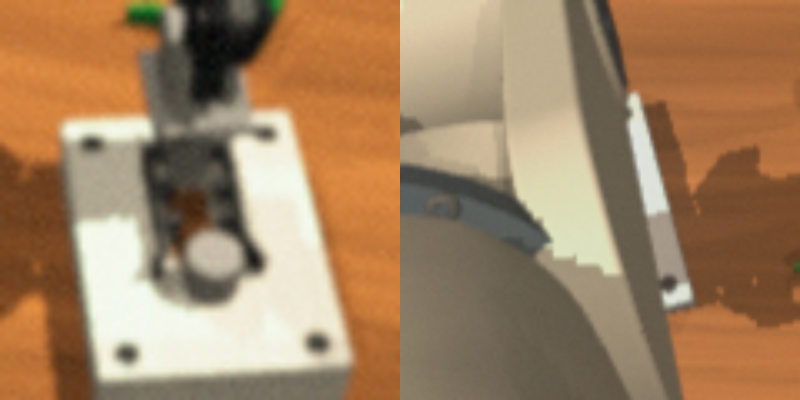

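The clip has been drawn clear. The pin, at (213,265) in the left panel, now stands between the mouth ends, past the bumps. I back off a little and lift.

Call:
{"name": "drive_tool", "arguments": {"plan": [{"x": 0,"y": 0.06,"z": 0,"ax": 0,"ay": 0,"az": 0,"hand": 15},{"x": 0,"y": 0.06,"z": -0.3,"ax": 0,"ay": 0,"az": 0,"hand": 15},{"x": 0,"y": 0.06,"z": -0.6,"ax": 0,"ay": 0,"az": 0,"hand": 15},{"x": 0,"y": 0.06,"z": -1.1,"ax": 0,"ay": 0,"az": 0,"hand": 15},{"x": 0,"y": 0.06,"z": -1.6,"ax": 0,"ay": 0,"az": 0,"hand": 15},{"x": 0,"y": 0.06,"z": -1.7,"ax": 0,"ay": 0,"az": 0,"hand": 15}]}}

```text
clock: 9.1
eef_pos: [479.2, 151.0, 186.5]
tcp_rot: [3.137, -0.0, 1.851]
contact_force: [1.0, -1.3, -3.5]
opening: 0.267
grasp_force: 69.9
```

```bash
python3 -c "
from h import *
go(515.1,-174.5,180,15)"
```

```text
t 9.1 pos [479.2 151.  186.5] yawY 16.0 F [ 1.  -1.3 -3.5] op 22.8
move [-6.455 -1.107  0.124] [ 0.044 -0.001  0.171]
```

Call:
{"name": "drive_tool", "arguments": {"plan": [{"x": -0.7,"y": -0.12,"z": 0,"ax": 0,"ay": 0,"az": 0.17,"hand": 15},{"x": -1.5,"y": -0.26,"z": 0,"ax": 0,"ay": 0,"az": 0.17,"hand": 15},{"x": -2.4,"y": -0.41,"z": 0,"ax": 0,"ay": 0,"az": 0.17,"hand": 15},{"x": -3.3,"y": -0.57,"z": 0,"ax": 0,"ay": 0,"az": 0.17,"hand": 15},{"x": -4.2,"y": -0.72,"z": 0,"ax": 0,"ay": 0,"az": 0.17,"hand": 15},{"x": -5.1,"y": -0.87,"z": 0,"ax": 0,"ay": 0,"az": 0.17,"hand": 15},{"x": -5.9,"y": -1.01,"z": 0,"ax": 0,"ay": 0,"az": 0.17,"hand": 15},{"x": -6.45,"y": -1.11,"z": 0,"ax": 0,"ay": 0,"az": 0.17,"hand": 15}]}}

```text
clock: 9.9
eef_pos: [512.9, -177.5, 183.0]
tcp_rot: [-3.141, 0.0, 1.831]
contact_force: [0.4, 0.0, -4.5]
opening: 0.267
grasp_force: 69.7
```

Call:
{"name": "drive_tool", "arguments": {"plan": [{"x": 0,"y": 0,"z": 0,"ax": 0,"ay": 0,"az": 0,"hand": 15},{"x": 0,"y": 0,"z": 0,"ax": 0,"ay": 0,"az": 0,"hand": 15},{"x": 0,"y": 0,"z": 0,"ax": 0,"ay": 0,"az": 0,"hand": 15},{"x": 0,"y": 0,"z": 0,"ax": 0,"ay": 0,"az": 0,"hand": 15}]}}

```text
clock: 10.3
eef_pos: [512.8, -173.8, 183.7]
tcp_rot: [-3.141, -0.0, 1.834]
contact_force: [-0.6, -0.8, -3.6]
opening: 0.268
grasp_force: 69.7
```

```bash
python3 -c "
from h import *
go(515.1,-174.5,87,15)"
```

```text
t 10.3 pos [ 512.8 -173.8  183.7] yawY 15.1 F [-0.6 -0.8 -3.6] op 22.9
move [-0.026  0.042  1.933] [-0.004 -0.005  0.013]
```

Call:
{"name": "drive_tool", "arguments": {"plan": [{"x": -0.02,"y": 0.03,"z": 0.4,"ax": 0,"ay": 0,"az": 0,"hand": 15},{"x": -0.02,"y": 0.03,"z": 0.8,"ax": 0,"ay": 0,"az": 0,"hand": 15},{"x": -0.02,"y": 0.03,"z": 1.15,"ax": 0,"ay": 0,"az": 0,"hand": 15},{"x": -0.02,"y": 0.03,"z": 1.5,"ax": 0,"ay": 0,"az": 0,"hand": 15},{"x": -0.02,"y": 0.03,"z": 1.75,"ax": 0,"ay": 0,"az": 0,"hand": 15},{"x": -0.02,"y": 0.03,"z": 1.88,"ax": 0,"ay": 0,"az": 0,"hand": 15},{"x": -0.02,"y": 0.03,"z": 1.92,"ax": 0,"ay": 0,"az": 0,"hand": 15},{"x": -0.02,"y": 0.03,"z": 1.92,"ax": 0,"ay": 0,"az": 0,"hand": 15}]}}

```text
clock: 11.1
eef_pos: [515.0, -175.4, 88.2]
tcp_rot: [3.141, 0.0, 1.833]
contact_force: [-0.2, 0.7, -3.0]
opening: 0.268
grasp_force: 69.7
```

```bash
python3 -c "
from h import *
go(515.1,-174.5,86.3,15)"
```

```text
t 11.1 pos [ 515.  -175.4   88.2] yawY 15.0 F [-0.2  0.7 -3. ] op 22.9
move [0.016 0.007 0.039] [0.003 0.002 0.004]
```

Call:
{"name": "drive_tool", "arguments": {"plan": [{"x": 0.02,"y": 0.01,"z": 0.04,"ax": 0,"ay": 0,"az": 0,"hand": 15},{"x": 0.02,"y": 0.01,"z": 0.04,"ax": 0,"ay": 0,"az": 0,"hand": 15},{"x": 0.02,"y": 0.01,"z": 0.04,"ax": 0,"ay": 0,"az": 0,"hand": 40},{"x": 0.02,"y": 0.01,"z": 0.04,"ax": 0,"ay": 0,"az": 0,"hand": 85},{"x": 0.02,"y": 0.01,"z": 0.04,"ax": 0,"ay": 0,"az": 0,"hand": 85},{"x": 0.02,"y": 0.01,"z": 0.04,"ax": 0,"ay": 0,"az": 0,"hand": 85},{"x": 0.02,"y": 0.01,"z": 0.04,"ax": 0,"ay": 0,"az": 0,"hand": 85},{"x": 0.02,"y": 0.01,"z": 0.04,"ax": 0,"ay": 0,"az": 0,"hand": 85}]}}

```text
clock: 11.9
eef_pos: [514.9, -174.4, 86.0]
tcp_rot: [3.142, 0.0, 1.833]
contact_force: [-0.1, -1.1, -0.1]
opening: 0.995
grasp_force: 0.0
```

Call:
{"name": "drive_tool", "arguments": {"plan": [{"x": 0,"y": 0,"z": -0.3,"ax": 0,"ay": 0,"az": 0,"hand": 85},{"x": 0,"y": 0,"z": -0.8,"ax": 0,"ay": 0,"az": 0,"hand": 85},{"x": 0,"y": 0,"z": -1.6,"ax": 0,"ay": 0,"az": 0,"hand": 85},{"x": 0,"y": 0,"z": -2.4,"ax": 0,"ay": 0,"az": 0,"hand": 85},{"x": 0,"y": 0,"z": -2.4,"ax": 0,"ay": 0,"az": 0,"hand": 85},{"x": 0,"y": 0,"z": -2.4,"ax": 0,"ay": 0,"az": 0,"hand": 85}]}}

```text
clock: 12.5
eef_pos: [515.4, -174.5, 206.9]
tcp_rot: [3.14, 0.001, 1.833]
contact_force: [0.1, -0.4, -0.3]
opening: 0.994
grasp_force: 0.0
```

```bash
python3 -c "
from h import *
s=imaging.grab_frame('scene')[:,:,::-1];t=imaging.grab_frame('top')[:,:,::-1]
cv2.imwrite('pics/crop8.png',np.hstack([cv2.resize(s[140:260,85:345],(780,360),interpolation=cv2.INTER_CUBIC)]))
go(515.1,-174.5,175,15)"
```

```text
t 12.6 pos [ 514.2 -174.1  205. ] yawY 15.0 F [-0.4  1.1 -0. ] op 85.2
move [-0.013  0.017  0.6  ] [-0.013 -0.009  0.002]
```

View pics/crop8.png

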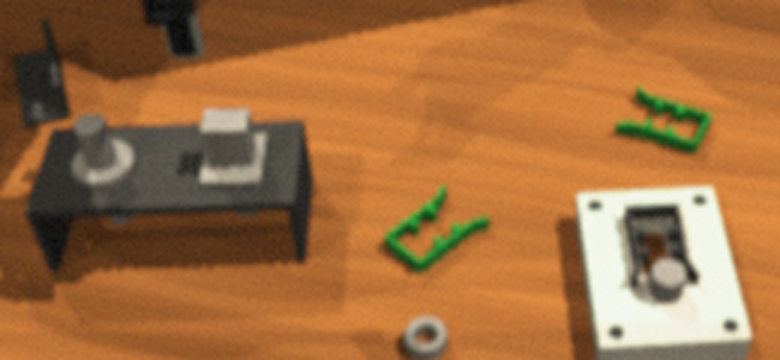

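The wedge hangs upright in its opening, with its grip top at crop (225,120). The clip's bow is at (655,208), about 40 mm from where it started and so off the pin. I hand the job in.

```bash
python3 -c "
from h import *
c=lambda p:plane('scene',p,44)[:2]
print(np.linalg.norm(c((305.2,221.8))-c((303.3,209.3))))
print(r.sign_off())"
```

```text
38.23097200494011
the job is handed in; nothing more can be done
None
```

I drew the clip off the pin with the wedge, about 38 mm by the scene camera, and hung the wedge back in its own opening. The job is handed in at about 12.6 s on the robot's clock; no verdict came back.

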